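# Pull the tagged reject bottles out of the hold-down rack

## Task

Two of the five bottles in the slotted rack are rejects, marked by an upright tab on top of the cap: slide each out along its lane and stand it upright in the kidney dish. The three sound bottles must end standing fully inside the rack's lanes; one that blocks the way may be moved to any lane with room. Set every bottle down gently without dropping or tipping any, and leave the staining jar, the dropper bottle and the small carton standing where they are.

Things in the scene. Friction and masses are not known exactly. Their poses are not given: they have to be found in the camera images.
- rack: aluminium rack, 110 (x) by 192 (y) by 72 high, origin at its footprint's centre on the bench (z = 0), x to its closed back. Three lanes along x, centred on y = -62, 0, 62, 56 wide between 6 mm dividers (noses at x = -43), open at the front (-x), no floor. Back stop's face at x = 49: a lane holds two bottles, the rear one's origin at x = 26 at most.
- rack_slot (a point): middle of the rack's top front edge (rack x = -55, z = 72); axes as the rack's. The 4 mm top plate has a slot 30 wide over each lane, open here and ending at rack x = 41: necks slide along it, shoulders cannot lift through. Lift a bottle 3 to 5 mm to slide it (dragged, it swings in the grip); higher only with its origin in front of rack x = -80. Fully inside: origin behind rack x = -32.
- dish: fixed stainless kidney dish, 99 (its x) by 220 (its y) by 40 high; origin under its middle on the bench, z up; its long y axis lies roughly along the bench's depth (world x), left of the rack.
- dish_in (a point): centre of the usable inner floor of the kidney dish, 4 mm above the bench, axes as the dish's. Wall tops stand 36 above it, walls at x = -48 and 48, y = -107 and 107 at most. Two 46 mm bottles fit, e.g. at y = -45 and 45, x = 3.
- sound_a: SOUND amber bottle, white cap, about 130 g, in the rack at the start; which is where varies. Origin: centre of its underside, z up. Body 46 diameter to z = 54, shoulder to z = 63, neck 22 diameter, cap 34 diameter from z = 82 to 118 (grasp it from above). The cap's top is flat and bare.
- sound_b: SOUND amber bottle, white cap, about 130 g, in the rack at the start; which is where varies. Origin: centre of its underside, z up. Body 46 diameter to z = 54, shoulder to z = 63, neck 22 diameter, cap 34 diameter from z = 82 to 118 (grasp it from above). The cap's top is flat and bare.
- sound_c: SOUND amber bottle, white cap, about 130 g, in the rack at the start; which is where varies. Origin: centre of its underside, z up. Body 46 diameter to z = 54, shoulder to z = 63, neck 22 diameter, cap 34 diameter from z = 82 to 118 (grasp it from above). The cap's top is flat and bare.
- reject_a: REJECT amber bottle, white cap, about 130 g, in the rack at the start; which is where varies. Origin: centre of its underside, z up. Body 46 diameter to z = 54, shoulder to z = 63, neck 22 diameter, cap 34 diameter from z = 82 to 118 (grasp it from above). Marked by an upright white tab standing on top of the cap, 28 wide (along its x), 8 thick, from z = 118 to 132.
- reject_b: REJECT amber bottle, white cap, about 130 g, in the rack at the start; which is where varies. Origin: centre of its underside, z up. Body 46 diameter to z = 54, shoulder to z = 63, neck 22 diameter, cap 34 diameter from z = 82 to 118 (grasp it from above). Marked by an upright white tab standing on top of the cap, 28 wide (along its x), 8 thick, from z = 118 to 132.
- stain_jar: bystander: capped glass staining jar with dark dye, 67 diameter, 114 high, loose, standing in front, between the rack's lane mouths and the dish; origin: centre of its underside. Leave it alone.
- fixer: bystander: brown dropper bottle with black cap, 25 diameter, 85 high, loose, standing between rack and dish; origin: centre of its underside. Leave it alone.
- carton: bystander: small white carton with a red top, 60 by 56 by 112 high, 50 g, loose, standing in front to the right of the lane mouths; origin: centre of its underside. Leave it alone.

How it is judged:
By the outcome, as a careful person would: the job done as asked, in the order asked, and still so for the second after the job is handed in, with the robot touching nothing.
It also fails if it takes over 67 s, if anything falls off the work surface, if the arm or the gripper's body presses on something with over 40 N, if the wrist force passes 120 N, or if a joint passes its speed limit or range.

## Robot

A 7-joint arm with a two-finger parallel gripper is mounted at the origin on a cart in front of the work surface, level with it; the furniture and walls round the work are solid. World frame = base frame: x ahead of the robot, y to its left, z up, the work surface at z = 0. Lengths are in m, angles in degrees, forces in N, time in s.
With the tool pointing down it reaches from about 0.425 to 0.875 m from the base axis. Payload 4.7 kg.
Tool frame: the origin (TCP) lies at the very end of the fingers, on their centre line; the grasp point (between the pads) lies 19 mm behind it (arm.pinch_z is the distance from the TCP to the grasp point, in m); z points along the fingers, y is the line along which they close (so a half turn about z gives the same grasp; the last joint's range is limited). The gripper opens to 87 mm and grips with 3 to 60 N. Pads are 19 mm wide; open, the fingers measure 117 mm over their backs; the gripper's body (75 mm by 190 mm) begins 51 mm behind the grasp point.
Start: joints at [-66.343, 18.392, -4.016, 83.108, 1.295, 78.541, -3.26], TCP at [0.252, 0.599, 0.223] pointing down, gripper open.
Joint ranges: [-163.93, 163.93], [-17.29, 119.83], [-79.2, 71.16], [3.27, 140.29], [-89.18, 269.18], [5.43, 117.66], [-154.24, 154.24]. Speed limits (degrees/s): [147.25, 147.25, 180, 180, 180, 180, 180].

## Interface

Orientations are given as [roll, pitch, yaw] about the fixed x, y, z axes, in that order (R = Rz(yaw) Ry(pitch) Rx(roll)).
In Python, from plant import arm, camrig, workorder, status gives the robot as it stands (arm), with the cameras (camrig), the job (workorder) and the readings (status).
- The arm moves only by the shell command python3 jog.py 'ROWS'. ROWS is rows parted by semicolons, their numbers by spaces, 1 to 20 of them, each of 7 numbers: the finger opening in m, then dx, dy, dz in m, then a rotation vector rx, ry, rz in degrees; each row is the pose to reach, as a shift and turn from the pose commanded when the command began, along the tool's axes at that moment; what a row does not reach only later rows make up. A row lasts 1/8 s, in which the tool goes at most 0.0625 m and 10.7 degrees, less where a joint would pass 70% of its speed; a pose out of reach is approached as far as the arm can. The fingers move at their own pace and stop on an object; the grip force is fixed at half the most. Time passes only in rows, so rows that do not move let the fingers close. It prints the time, the measured TCP pose, the force, the opening and the grip force at its end.
- status.get_state(): the state, without advancing time (a new reading comes with each control period).
- camrig.camera(name): name is "scene" or "side" or "wrist"; returns the picture (400x640x3 uint8, red, green, blue); there is no depth.
- camrig.camera_info(name): a dict with "vertical_fov" (degrees; the focal length in pixels is half the picture's height over the tangent of half this angle, whatever the lens; pixels are square), "cx", "cy" (the principal point, pixels), "D" ([k1, k2, p1, p2, k3] as OpenCV has them; the pictures are not rectified), "origin" and "orientation" of the camera in the world; the wrist camera has in their place "tool_from_camera" (4x4, takes a point from camera to tool coordinates, whose origin is the TCP and whose axes are the flange's). Camera axes: x right, y down, z forward; pixel columns grow to the right and rows downward; lengths in m; the calibration is good to about 2 mm. A picture is of the moment at which its call begins: read the wrist's pose just before it. camera_info takes no time and is no camera call.
- workorder.close_job(): hands the job in; it is judged then, once.
The state is a dict: "t": time; "joint_positions": joint angles; "dq": joint speeds; "tau": joint torques, N m; "tool_pos": TCP position; "orientation": TCP orientation; "force": force on the tool from outside, world axes, zero at the start; "moment": the same for the moment, N m; "opening": finger opening in m; "finger_force": force on a finger pad.
Only numpy, scipy, OpenCV 4.12 (cv2) and the standard library are available. Lean on these libraries where they do the work, as an engineer would, in place of code of your own. Each camera call takes 0.05 s, during which the arm holds its last target. There are 200 camera calls.

## Working session

There is one attempt and no reset: what is moved stays moved. The work goes in short steps, Python scripts to look and compute and a shell command to move; the robot and the scene stay as the last step left them, time stands still between calls to the robot, and variables do not carry over. Pictures are saved under pics/ and viewed, at most 11 in all, crops included, and the job is handed in when it is done.

```bash
ls; mkdir -p pics; cat > h.py <<'E'
import numpy as np,cv2
from plant import arm, camrig, workorder, status
from scipy.spatial.transform import Rotation as R
def snap(n,f):
    im=camrig.camera(n); cv2.imwrite('pics/'+f,im[:,:,::-1]); return im
E
python3 - <<'E'
from h import *
s=status.get_state(); print(s['t'],s['tool_pos'],s['orientation'],s['opening'])
a=snap('scene','scene0.png'); b=snap('side','side0.png'); c=snap('wrist','w0.png')
for n in('scene','side','wrist'): print(n,camrig.camera_info(n))
E
```

```text
jog.py
pics
plant.py
0.0 [0.25223239 0.59847797 0.22146984] [-1.79892546e+02  5.99248046e-03  1.57153522e+02] 0.08698197744446419
scene {'vertical_fov': 56.20197147351904, 'cx': 317.6172297522363, 'cy': 194.93058736496633, 'D': array([-0.08135067,  0.        ,  0.        ,  0.        ,  0.        ]), 'origin': array([-0.01505391,  0.53685823,  0.46173071]), 'orientation': array([-1.16846874e+02, -9.88255315e-03, -1.41211723e+02])}
side {'vertical_fov': 48.570589084350246, 'cx': 321.2000718450314, 'cy': 198.90618452284326, 'D': array([0.03704796, 0.        , 0.        , 0.        , 0.        ]), 'origin': array([ 0.88703319, -0.38511656,  0.95725875]), 'orientation': array([-147.4087693 ,    0.66694305,   51.26252364])}
wrist {'vertical_fov': 60.92709461741618, 'cx': 319.892775927673, 'cy': 196.02500724493885, 'D': array([-0.0279037,  0.       ,  0.       ,  0.       ,  0.       ]), 'tool_from_camera': array([[-6.93141715e-05, -9.56864550e-01, -2.90534384e-01,
         7.90501694e-02],
       [ 9.99999942e-01, -1.63426261e-04,  2.99663769e-04,
         7.66974345e-04],
       [-3.34218585e-04, -2.90534346e-01,  9.56864506e-01,
        -1.62657844e-01],
       [ 0.00000000e+00,  0.00000000e+00,  0.00000000e+00,
         1.00000000e+00]])}
```

View pics/scene0.png

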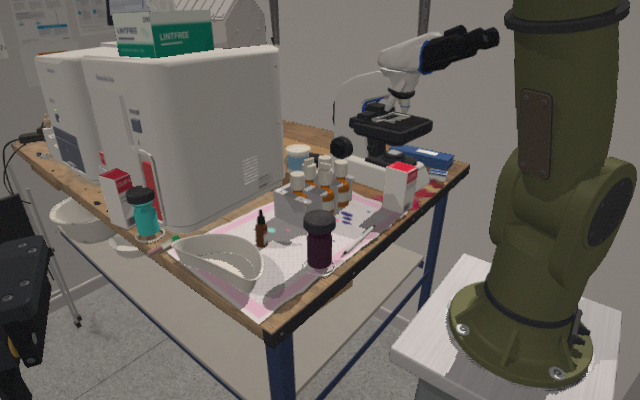

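View pics/side0.png

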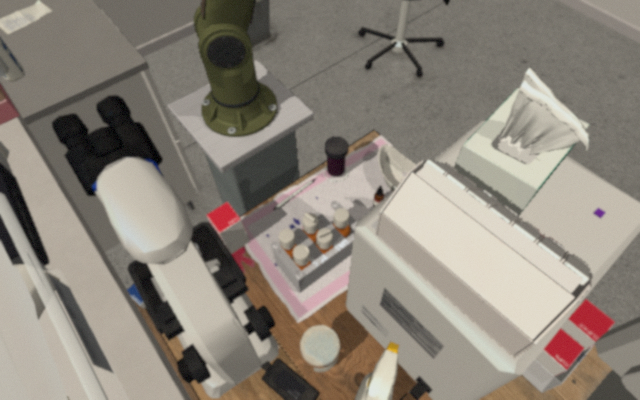

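Scene: dish at left (~220,260), dropper bottle (262,230), jar (319,240), rack with bottles (~310,195), carton (400,187). Side: rack caps around (285-345, 215-260), jar (337,155), carton top (223,217). Next I'll zoom in and get rough positions.

```bash
cat >> h.py <<'E'
def cam(n,s=None):
    i=camrig.camera_info(n); f=200/np.tan(np.radians(i['vertical_fov']/2))
    K=np.array([[f,0,i['cx']],[0,f,i['cy']],[0,0,1]])
    if n=='wrist':
        T=np.eye(4); T[:3,:3]=R.from_euler('xyz',s['orientation'],degrees=True).as_matrix(); T[:3,3]=s['tool_pos']
        T=T@i['tool_from_camera']
    else:
        T=np.eye(4); T[:3,:3]=R.from_euler('xyz',i['orientation'],degrees=True).as_matrix(); T[:3,3]=i['origin']
    return K,np.array(i['D']),T
def ray(c,px):
    K,D,T=c; p=cv2.undistortPoints(np.array(px,float).reshape(-1,1,2),K,D).reshape(-1,2)
    d=np.c_[p,np.ones(len(p))]@T[:3,:3].T
    return T[:3,3],d/np.linalg.norm(d,axis=1)[:,None]
def plane(c,px,z):
    o,d=ray(c,px); return o+d*((z-o[2])/d[:,2])[:,None]
def proj(c,P):
    K,D,T=c; Ti=np.linalg.inv(T)
    return cv2.projectPoints(np.array(P,float).reshape(-1,1,3),cv2.Rodrigues(Ti[:3,:3])[0],Ti[:3,3],K,D)[0].reshape(-1,2)
def tri(c1,p1,c2,p2):
    o1,d1=ray(c1,p1);o2,d2=ray(c2,p2);out=[]
    for a,b in zip(d1,d2):
        A=np.c_[a,-b]; t=np.linalg.lstsq(A,o2-o1,rcond=None)[0]
        P,Q=o1+t[0]*a,o2+t[1]*b; out.append(np.r_[(P+Q)/2,np.linalg.norm(P-Q)])
    return np.array(out)
E
python3 - <<'E'
from h import *
a=cv2.imread('pics/scene0.png');b=cv2.imread('pics/side0.png')
l=cv2.resize(a[140:240,260:360],None,fx=4,fy=4,interpolation=2); r=cv2.resize(b[190:290,265:365],None,fx=4,fy=4,interpolation=2)
cv2.imwrite('pics/zoom0.png',np.hstack([l,r]))
c=cam('side'); np.set_printoptions(precision=3,suppress=True)
print(plane(c,[(286,236),(301,252),(310,221),(323,238),(341,215)],.118)); print(plane(c,[(337,145),(223,217)],.113))
c=cam('scene'); print(plane(c,[(182,244),(262,262),(200,238),(245,290)],.04), plane(c,[(319,220),(400,168)],.113))
E
```

```text
[[ 0.488 -0.174  0.118]
 [ 0.538 -0.172  0.118]
 [ 0.492 -0.112  0.118]
 [ 0.542 -0.116  0.118]
 [ 0.523 -0.05   0.118]]
[[ 0.362  0.073  0.113]
 [ 0.36  -0.253  0.113]]
[[0.582 0.227 0.04 ]
 [0.415 0.166 0.04 ]
 [0.572 0.19  0.04 ]
 [0.381 0.237 0.04 ]] [[ 0.351  0.077  0.113]
 [ 0.352 -0.237  0.113]]
```

View pics/zoom0.png

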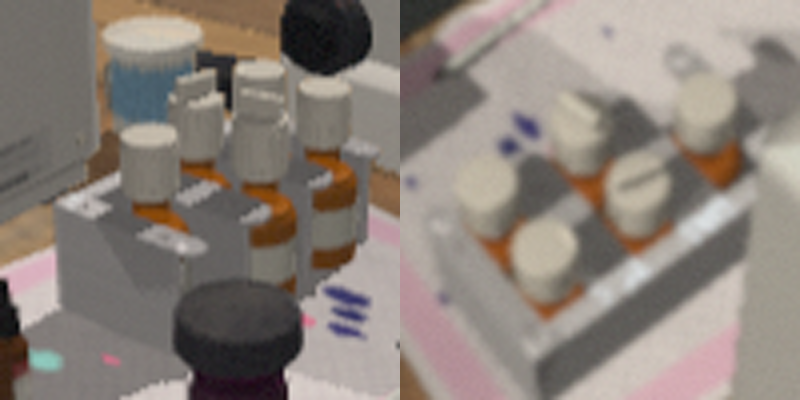

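Zoom: both tabbed rejects are in the middle lane (scene: front (262,90), rear (197,95) in the zoom). Two sound bottles are in the right lane and one is at the rear of the left lane, so nothing blocks the way.

```bash
python3 - <<'E'
from h import *
np.set_printoptions(precision=3,suppress=True)
c=cam('scene'); print('box base',plane(c,[(168,228),(283,185),(150,240)],0),'carton/cyan',plane(c,[(140,235),(120,222)],0))
s=cam('side'); print('box top?',tri(c,[(283,50)],s,[(384,208)]),tri(c,[(90,60)],s,[(410,165)]))
s=status.get_state();Rt=R.from_euler('xyz',s['orientation'],degrees=True)
print(Rt.inv().apply(np.array([.46,.08,.27])-s['tool_pos']),(Rt.inv()*R.from_euler('xyz',[180,0,180],degrees=True)).as_rotvec(True),s['joint_positions'])
E
r='0.087 -0.393 -0.397 -0.048 0 0 -22.85'; python3 jog.py '0.087 -0.1 -0.1 -0.048 0 0 -5; 0.087 -0.393 -0.397 -0.048 0 0 -22.85; 0.087 -0.393 -0.397 -0.048 0 0 -22.85; 0.087 -0.393 -0.397 -0.048 0 0 -22.85; 0.087 -0.393 -0.397 -0.048 0 0 -22.85; 0.087 -0.393 -0.397 -0.048 0 0 -22.85; 0.087 -0.393 -0.397 -0.048 0 0 -22.85; 0.087 -0.393 -0.397 -0.048 0 0 -22.85; 0.087 -0.393 -0.397 -0.048 0 0 -22.85; 0.087 -0.393 -0.397 -0.048 0 0 -22.85; 0.087 -0.393 -0.397 -0.048 0 0 -22.85; 0.087 -0.393 -0.397 -0.048 0 0 -22.85; 0.087 -0.393 -0.397 -0.048 0 0 -22.85; 0.087 -0.393 -0.397 -0.048 0 0 -22.85'
```

```text
t: 1.9
tool_pos: [0.4602, 0.0812, 0.2705]
orientation: [-180.0, -0.0, -179.9]
force: [1.4, 0.0, 0.5]
opening: 0.0865
finger_force: 0.0
```

Take the view here, then move 0.15 m to -y and view again.

```bash
cat > look.py <<'E'
import sys,json
from h import *
s=status.get_state(); snap('wrist',sys.argv[1]+'.png')
json.dump({k:np.array(s[k]).tolist() for k in('tool_pos','orientation')},open(sys.argv[1]+'.json','w'))
E
python3 look.py w1; python3 jog.py '0.052 0 -0.05 0 0 0 0; 0.052 0 -0.1 0 0 0 0; 0.052 0 -0.15 0 0 0 0; 0.052 0 -0.18 0 0 0 0; 0.052 0 -0.18 0 0 0 0;0.052 0 -0.18 0 0 0 0'; python3 look.py w2; python3 -c "
import cv2,numpy as np
a=cv2.imread('pics/w1.png');b=cv2.imread('pics/w2.png');cv2.imwrite('pics/w12.png',cv2.resize(np.vstack([a,b]),None,fx=.75,fy=.75,interpolation=3))"
```

```text
t: 2.7
tool_pos: [0.4605, -0.0983, 0.2705]
orientation: [180.0, 0.0, -179.9]
force: [0.6, 0.8, 0.4]
opening: 0.0532
finger_force: 0.0
```

View pics/w12.png

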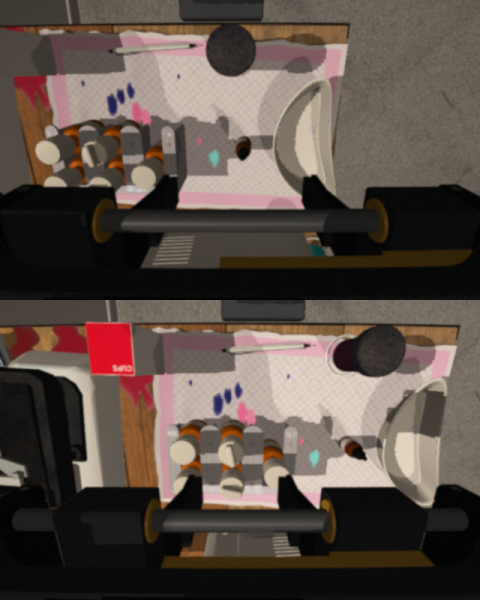

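Upper view (w1): front reject cap at (95,153), jar (231,50), dish (305,135). Lower view (w2): front reject at (231,453), rear reject at (231,485). I'll zoom in for precise pixels.

```bash
python3 -c "
import cv2,numpy as np
a=cv2.imread('pics/w1.png')[150:265,40:240];b=cv2.imread('pics/w2.png')[155:270,215:415]
cv2.imwrite('pics/z12.png',np.vstack([cv2.resize(x,None,fx=2.6,fy=2.6,interpolation=2) for x in(a,b)]))"
```

```text
(no output)
```

View pics/z12.png

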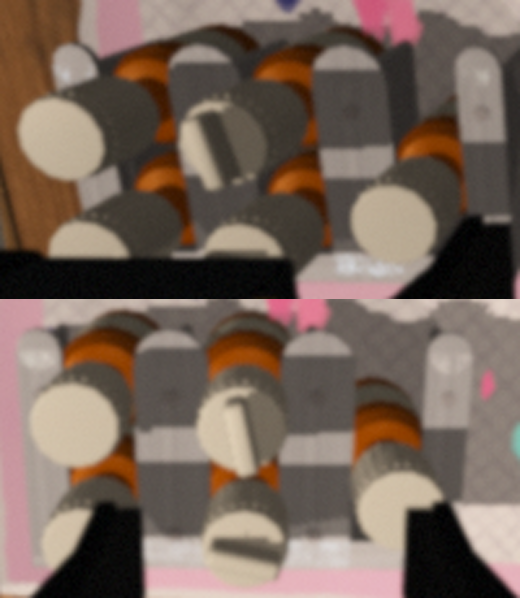

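Zoom shows: front reject top disc at (223,142) top and (241,427) bottom. Rear reject at (245,547), right front sound at (62,139)/(75,425), left sound at (393,223)/(399,510). Plate-strip tips are at y≈45 and y≈333.

```bash
cat >> h.py <<'E'
import json
def wcam(n): return cam('wrist',json.load(open(n+'.json')))
E
python3 - <<'E'
from h import *
np.set_printoptions(precision=4,suppress=True)
A=wcam('w1');B=wcam('w2')
za=lambda l:[(x/2.6+40,y/2.6+150) for x,y in l]
zb=lambda l:[(x/2.6+215,(y-299)/2.6+155) for x,y in l]
a=[(223,142),(62,139),(393,223),(201,45),(346,45)];b=[(241,427),(75,425),(399,510),(168,333),(316,333)]
print(tri(A,za(a),B,zb(b)))
print('A118',plane(A,za(a[:3]),.118)); print('B118',plane(B,zb(b[:3]+[(245,547),(82,540)]),.118))
print('A72',plane(A,za([(73,43),(201,45),(346,45),(478,50)]),.072));print('B72',plane(B,zb([(40,330),(168,333),(316,333),(449,336)]),.072))
print('strip back B72',plane(B,zb([(172,525),(318,525)]),.072))
# tabs direction top z .132
print('tab',plane(B,zb([(233,402),(247,472),(215,545),(283,555)]),.132))
E
```

```text
[[ 0.4861 -0.1097  0.1177  0.0004]
 [ 0.4851 -0.172   0.1182  0.0001]
 [ 0.52   -0.0487  0.1167  0.0004]
 [ 0.4599 -0.1418  0.0689  0.0012]
 [ 0.4599 -0.0796  0.0687  0.0011]]
A118 [[ 0.4862 -0.1096  0.118 ]
 [ 0.4852 -0.1721  0.118 ]
 [ 0.5192 -0.0481  0.118 ]]
B118 [[ 0.4858 -0.1097  0.118 ]
 [ 0.4851 -0.172   0.118 ]
 [ 0.5196 -0.0489  0.118 ]
 [ 0.5354 -0.1086  0.118 ]
 [ 0.5325 -0.1724  0.118 ]]
A72 [[ 0.4576 -0.195   0.072 ]
 [ 0.4586 -0.1398  0.072 ]
 [ 0.4587 -0.0781  0.072 ]
 [ 0.4608 -0.0227  0.072 ]]
B72 [[ 0.4586 -0.1948  0.072 ]
 [ 0.4598 -0.1414  0.072 ]
 [ 0.4598 -0.0797  0.072 ]
 [ 0.461  -0.0242  0.072 ]]
strip back B72 [[ 0.5471 -0.1426  0.072 ]
 [ 0.547  -0.0775  0.072 ]]
tab [[ 0.4719 -0.1119  0.132 ]
 [ 0.4985 -0.1071  0.132 ]
 [ 0.5277 -0.1193  0.132 ]
 [ 0.5318 -0.0939  0.132 ]]
```

Heights agree with the text (caps 0.118, plate about 0.07). The rack origin is ≈(0.514,-0.110) with yaw ≈0. Next, the dish.

```bash
python3 -c "
import cv2,numpy as np
a=cv2.imread('pics/w1.png')[95:285,340:460];b=cv2.imread('pics/w2.png')[95:285,480:600];c=cv2.imread('pics/scene0.png')[220:310,165:275]
f=lambda x,k:cv2.resize(x,None,fx=k,fy=k,interpolation=2)
o=np.zeros((570,800,3),np.uint8);o[:380,:240]=f(a,2);o[:380,240:480]=f(b,2);o[:261,480:799]=f(c,2.9);cv2.imwrite('pics/dish.png',o)"
```

```text
(no output)
```

View pics/dish.png

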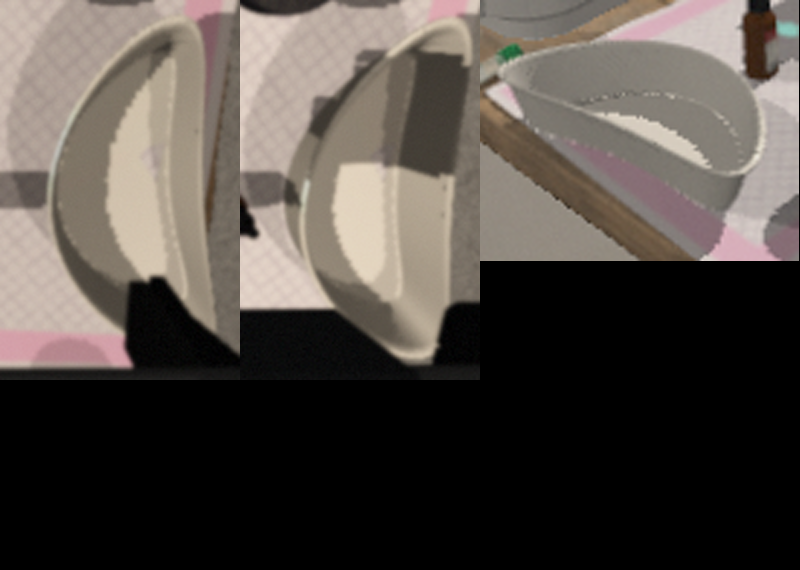

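```bash
python3 - <<'E'
from h import *
np.set_printoptions(precision=4,suppress=True)
A=wcam('w1');B=wcam('w2');S=cam('scene')
za=lambda l:[(x/2+340,y/2+95) for x,y in l]
zb=lambda l:[((x-240)/2+480,y/2+95) for x,y in l]
zs=lambda l:[((x-480)/2.9+165,y/2.9+220) for x,y in l]
print('A rim left,top,topright,right',plane(A,za([(50,190),(182,18),(203,40),(196,140),(205,230)]),.04))
print('B rim left,top,bottom,right',plane(B,zb([(302,195),(460,18),(412,361),(437,352),(474,60),(448,230)]),.04))
print('S rim far tip, near tip, left mid, right mid',plane(S,zs([(503,65),(745,175),(763,130),(620,145),(690,50)]),.04))
print('A floor left,right,top',plane(A,za([(107,195),(162,170),(172,55),(185,290)]),.004))
print('B floor left,right,bottom',plane(B,zb([(334,200),(385,180),(400,290),(385,300)]),.004))
print('tri left,top',tri(A,za([(50,190),(182,18)]),B,zb([(302,195),(460,18)])))
E
```

```text
A rim left,top,topright,right [[0.4932 0.136  0.04  ]
 [0.3928 0.2062 0.04  ]
 [0.4047 0.2193 0.04  ]
 [0.4624 0.221  0.04  ]
 [0.5186 0.2323 0.04  ]]
B rim left,top,bottom,right [[0.4965 0.1347 0.04  ]
 [0.3914 0.2098 0.04  ]
 [0.611  0.2286 0.04  ]
 [0.6044 0.2442 0.04  ]
 [0.4148 0.2235 0.04  ]
 [0.5191 0.2315 0.04  ]]
S rim far tip, near tip, left mid, right mid [[0.6013 0.2354 0.04  ]
 [0.3847 0.2082 0.04  ]
 [0.408  0.1709 0.04  ]
 [0.4658 0.238  0.04  ]
 [0.5146 0.1397 0.04  ]]
A floor left,right,top [[0.5068 0.1786 0.004 ]
 [0.4897 0.2135 0.004 ]
 [0.4161 0.2134 0.004 ]
 [0.5749 0.237  0.004 ]]
B floor left,right,bottom [[0.5104 0.1783 0.004 ]
 [0.4966 0.2104 0.004 ]
 [0.5759 0.2374 0.004 ]
 [0.5835 0.2283 0.004 ]]
tri left,top [[0.4958 0.1365 0.0366 0.0032]
 [0.3918 0.2038 0.0477 0.0014]]
```

The dish picture: left rim extreme at (50,190)/(302,195), top tip at (182,18), bottom tip at (412,361). The concave side is on the right and the bright jagged patch is shadow. Next, find the clear places for the bottles.

```bash
python3 - <<'E'
from h import *
from scipy.spatial import cKDTree
np.set_printoptions(precision=4,suppress=True)
A=wcam('w1');B=wcam('w2')
za=lambda l:[(x/2+340,y/2+95) for x,y in l]
zb=lambda l:[((x-240)/2+480,y/2+95) for x,y in l]
L=plane(A,za([(182,18),(150,35),(110,70),(80,112),(60,150),(50,190),(57,240),(75,280),(105,318)]),.04)
L2=plane(B,zb([(302,195),(308,250),(330,292),(370,337),(400,357),(412,361),(437,352)]),.04)
Rr=plane(A,za([(203,40),(196,140),(205,230)]),.04); F=plane(A,za([(162,170),(172,55),(185,290),(163,110),(172,230)]),.004)
print(L,L2,F)
P=np.vstack([L,L2,Rr,F])[:,:2]
# densify
def dens(p):return np.vstack([np.linspace(p[i],p[i+1],20) for i in range(len(p)-1)])
Q=np.vstack([dens(L[:7,:2]),dens(L2[:,:2]),dens(F[np.argsort(F[:,0])][:,:2])])
g=np.array([(x,y) for x in np.arange(.42,.6,.003) for y in np.arange(.15,.24,.003)])
d=cKDTree(Q).query(g)[0]
for x in np.arange(.42,.6,.012):
    m=abs(g[:,0]-x)<.002; i=np.argmax(np.where(m,d,0)); print(g[i],d[i])
E
```

```text
[[0.3928 0.2062 0.04  ]
 [0.4022 0.1889 0.04  ]
 [0.4218 0.1675 0.04  ]
 [0.446  0.1516 0.04  ]
 [0.4686 0.1409 0.04  ]
 [0.4932 0.136  0.04  ]
 [0.5251 0.1415 0.04  ]
 [0.5518 0.154  0.04  ]
 [0.5781 0.1746 0.04  ]] [[0.4965 0.1347 0.04  ]
 [0.5322 0.1445 0.04  ]
 [0.5608 0.1637 0.04  ]
 [0.593  0.1963 0.04  ]
 [0.6079 0.2197 0.04  ]
 [0.611  0.2286 0.04  ]
 [0.6044 0.2442 0.04  ]] [[0.4897 0.2135 0.004 ]
 [0.4161 0.2134 0.004 ]
 [0.5749 0.237  0.004 ]
 [0.4505 0.2108 0.004 ]
 [0.5311 0.2239 0.004 ]]
[0.42  0.237] 0.023786443880980914
[0.432 0.237] 0.024723914203301715
[0.444 0.237] 0.025659799994319183
[0.456 0.18 ] 0.02925179116579728
[0.468 0.177] 0.032394069630607605
[0.48  0.177] 0.03575377391032401
[0.492 0.174] 0.037068501753462074
[0.504 0.177] 0.038567288600738506
[0.516 0.18 ] 0.038536337222000755
[0.528 0.186] 0.0360179515014725
[0.54  0.192] 0.03311270097184002
[0.552 0.198] 0.03038033818479639
[0.564 0.204] 0.02602981349461726
[0.576 0.213] 0.023285091620971945
[0.588 0.15 ] 0.028972832234610613
```

Dish spots come out at ≈(0.549,0.195) far and (0.459,0.180) near. The dish axis yaw is about 9° and clearance is about 6 mm. Now go down on the front reject at (0.486,-0.110).

```bash
python3 jog.py '0.046 -0.0255 -0.0117 0.02 0 0 0; 0.046 -0.0255 -0.0117 0.05 0 0 0; 0.046 -0.0255 -0.0117 0.09 0 0 0; 0.046 -0.0255 -0.0117 0.13 0 0 0; 0.046 -0.0255 -0.0117 0.16 0 0 0; 0.046 -0.0255 -0.0117 0.175 0 0 0; 0.046 -0.0255 -0.0117 0.1845 0 0 0; 0.046 -0.0255 -0.0117 0.1845 0 0 0'; python3 jog.py '0.03 0 0 0 0 0 0; 0.02 0 0 0 0 0 0; 0.02 0 0 0 0 0 0; 0.02 0 0 0 0 0 0; 0.02 0 0 0 0 0 0; 0.02 0 0 0 0 0 0'
```

```text
t: 3.75
tool_pos: [0.4862, -0.1109, 0.0862]
orientation: [-180.0, 0.0, -180.0]
force: [-0.9, -0.8, -0.1]
opening: 0.0459
finger_force: 0.0
t: 4.5
tool_pos: [0.4868, -0.111, 0.0869]
orientation: [180.0, 0.1, -180.0]
force: [0.5, 0.0, 5.6]
opening: 0.0337
finger_force: 30.0
```

```bash
python3 jog.py '0.02 0 0 -0.002 0 0 0; 0.02 0 0 -0.004 0 0 0; 0.02 0 0 -0.004 0 0 0; 0.02 0.006 0 -0.004 0 0 0; 0.02 0.016 0 -0.004 0 0 0; 0.02 0.026 0 -0.004 0 0 0; 0.02 0.036 0 -0.004 0 0 0; 0.02 0.046 0 -0.004 0 0 0; 0.02 0.054 0 -0.004 0 0 0; 0.02 0.058 0 -0.004 0 0 0; 0.02 0.058 0 -0.004 0 0 0'; python3 look.py w3
```

```text
t: 5.88
tool_pos: [0.4279, -0.1111, 0.0902]
orientation: [180.0, 0.0, -180.0]
force: [-0.0, -0.5, -1.4]
opening: 0.0337
finger_force: 30.0
```

View pics/w3.png

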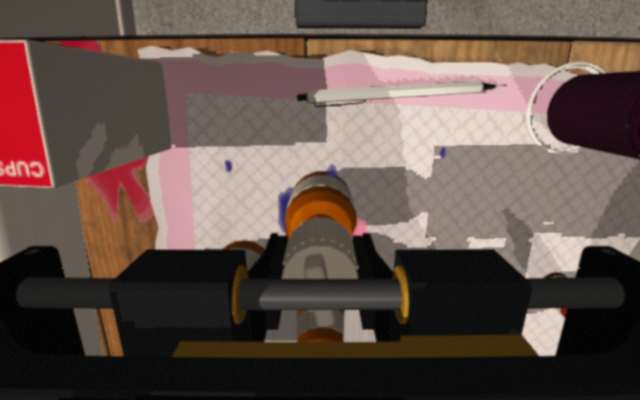

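The wrist view shows the reject out of the lane, held upright at (320,230), clear of the carton and jar. Lift it and carry it to the dish.

```bash
python3 jog.py '0.02 0 0 -0.02 0 0 0; 0.02 0 0 -0.055 0 0 0; 0.02 0 0 -0.09 0 0 0; 0.02 0 0 -0.115 0 0 0; 0.02 -0.005 0.012 -0.125 0 0 0; 0.02 -0.016 0.04 -0.125 0 0 0; 0.02 -0.032 0.08 -0.125 0 0 0; 0.02 -0.048 0.12 -0.125 0 0 0; 0.02 -0.064 0.16 -0.125 0 0 0; 0.02 -0.08 0.2 -0.125 0 0 0; 0.02 -0.095 0.24 -0.125 0 0 0; 0.02 -0.108 0.272 -0.125 0 0 0; 0.02 -0.117 0.295 -0.125 0 0 0; 0.02 -0.121 0.306 -0.125 0 0 0; 0.02 -0.121 0.306 -0.125 0 0 0; 0.02 -0.121 0.306 -0.11 0 0 0; 0.02 -0.121 0.306 -0.085 0 0 0; 0.02 -0.121 0.306 -0.065 0 0 0; 0.02 -0.121 0.306 -0.055 0 0 0; 0.02 -0.121 0.306 -0.055 0 0 0'; python3 look.py w4; python3 -c "
from h import *
snap('scene','scene4.png');a=cv2.imread('pics/w4.png');b=cv2.imread('pics/scene4.png')[110:310,150:420]
cv2.imwrite('pics/v4.png',np.vstack([cv2.resize(a,(480,300)),cv2.resize(b,(405,300))] if 0 else [cv2.resize(a,(480,300)),cv2.resize(b,(480,300))]))"
```

```text
t: 8.43
tool_pos: [0.5484, 0.1939, 0.1443]
orientation: [-180.0, -0.1, 179.9]
force: [0.6, 0.6, -1.0]
opening: 0.0331
finger_force: 30.0
```

View pics/v4.png

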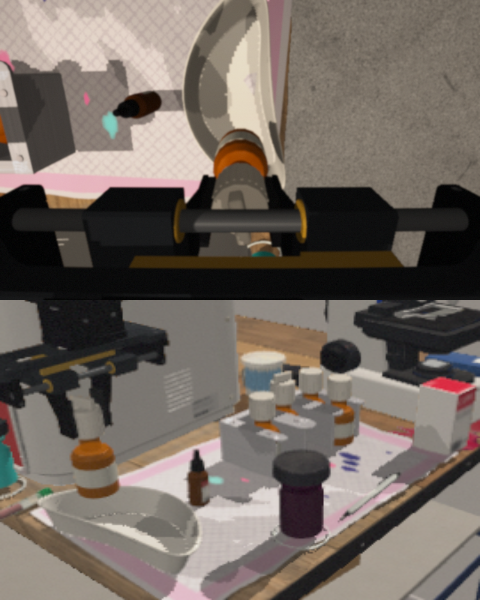

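The bottle hangs above the dish's far half (wrist view (240,160)) and the bystanders are undisturbed. Check the dish walls from this view before lowering.

```bash
python3 - <<'E'
from h import *
np.set_printoptions(precision=4,suppress=True)
A=wcam('w4'); f=lambda l:[(x/.75,y/.75) for x,y in l]
print('rim left',plane(A,f([(185,80),(187,115),(197,150)]),.04))
print('rim right',plane(A,f([(281,155),(280,60),(283,180),(262,20)]),.04))
E
```

```text
rim left [[0.4793 0.1385 0.04  ]
 [0.5152 0.1384 0.04  ]
 [0.5539 0.1471 0.04  ]]
rim right [[0.5598 0.2396 0.04  ]
 [0.4601 0.2342 0.04  ]
 [0.5898 0.2433 0.04  ]
 [0.4236 0.2155 0.04  ]]
```

```bash
python3 jog.py '0.02 0 0 0.02 0 0 0; 0.02 0 0 0.038 0 0 0; 0.02 0 0 0.048 0 0 0; 0.02 0 0 0.051 0 0 0; 0.02 0 0 0.052 0 0 0; 0.02 0 0 0.053 0 0 0; 0.02 0 0 0.0535 0 0 0; 0.02 0 0 0.0535 0 0 0'
```

```text
t: 9.52
tool_pos: [0.5491, 0.1949, 0.0918]
orientation: [180.0, 0.0, -180.0]
force: [0.7, 0.3, -0.7]
opening: 0.0333
finger_force: 30.0
```

```bash
python3 jog.py '0.02 0 0 0.0007 0 0 0; 0.02 0 0 0.0014 0 0 0;0.02 0 0 0.0014 0 0 0'; python3 jog.py '0.02 0 0 0.0007 0 0 0; 0.02 0 0 0.0007 0 0 0'
```

```text
t: 9.9
tool_pos: [0.5494, 0.195, 0.0909]
orientation: [180.0, 0.1, -180.0]
force: [-0.9, 0.7, 4.9]
opening: 0.0334
finger_force: 30.0
t: 10.15
tool_pos: [0.5496, 0.1951, 0.0909]
orientation: [180.0, 0.1, -180.0]
force: [-2.6, -1.1, 8.5]
opening: 0.0331
finger_force: 30.0
```

Contact. Release, rise, return above the rear reject, and look again.

```bash
python3 jog.py '0.036 0 0 -0.0007 0 0 0; 0.042 0 0 -0.0007 0 0 0; 0.052 0 0 -0.0007 0 0 0; 0.056 0 0 -0.0007 0 0 0; 0.056 0 0 -0.015 0 0 0; 0.056 0 0 -0.05 0 0 0; 0.056 0 0 -0.09 0 0 0; 0.056 0 0 -0.125 0 0 0; 0.05 0.015 -0.04 -0.15 0 0 0; 0.05 0.03 -0.095 -0.17 0 0 0; 0.046 0.04 -0.15 -0.17 0 0 0; 0.046 0.05 -0.205 -0.17 0 0 0; 0.046 0.06 -0.26 -0.17 0 0 0; 0.046 0.06 -0.29 -0.17 0 0 0; 0.046 0.06 -0.304 -0.17 0 0 0; 0.046 0.06 -0.304 -0.17 0 0 0; 0.046 0.06 -0.304 -0.17 0 0 0'; python3 look.py w5; python3 -c "
from h import *
snap('scene','scene5.png');a=cv2.imread('pics/w5.png')[130:300,200:440];b=cv2.imread('pics/scene5.png')[110:310,150:420]
cv2.imwrite('pics/v5.png',np.vstack([cv2.resize(a,(480,340),interpolation=2),cv2.resize(b,(351,260)) .repeat(1,1) if 0 else cv2.resize(b,(480,260))]))"
```

```text
t: 12.28
tool_pos: [0.4893, -0.1073, 0.2595]
orientation: [180.0, -0.0, -179.8]
force: [-0.7, -0.1, -0.0]
opening: 0.0458
finger_force: 0.0
```

View pics/v5.png

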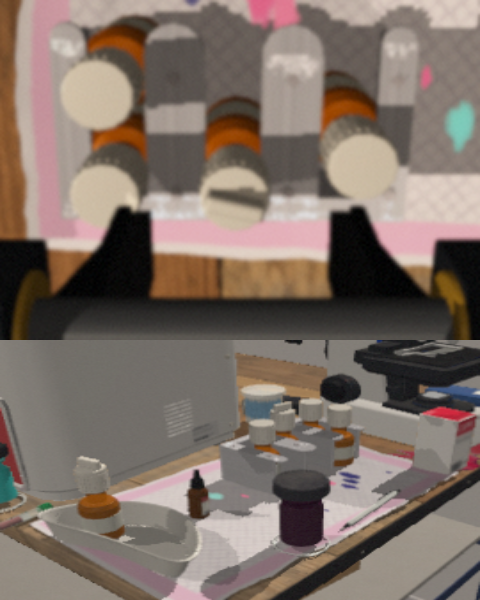

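Reject 1 stands upright in the dish (lower view, (98,505)). In the wrist view the rear reject is at (234,198), right sounds at (97,95) and (104,195), left sound at (362,165).

```bash
python3 - <<'E'
from h import *
np.set_printoptions(precision=4,suppress=True)
A=wcam('w5'); f=lambda l:[(x/2+200,y/2+130) for x,y in l]
print(plane(A,f([(234,197),(97,95),(104,195),(362,166)]),.118))
print(plane(A,f([(67,23),(175,24),(292,26),(400,27)]),.072))
print(tri(A,f([(234,197)]),wcam('w2'),[(309.2,250.4)]))
E
```

```text
[[ 0.5355 -0.1094  0.118 ]
 [ 0.4852 -0.1725  0.118 ]
 [ 0.5347 -0.172   0.118 ]
 [ 0.5196 -0.0486  0.118 ]]
[[ 0.4584 -0.1957  0.072 ]
 [ 0.4589 -0.1401  0.072 ]
 [ 0.4598 -0.08    0.072 ]
 [ 0.4601 -0.0243  0.072 ]]
[[ 0.5379 -0.1091  0.1125  0.0007]]
```

```bash
python3 jog.py '0.046 -0.03 -0.002 0.01 0 0 0; 0.046 -0.0462 -0.0022 0.04 0 0 0; 0.046 -0.0462 -0.0022 0.08 0 0 0; 0.046 -0.0462 -0.0022 0.12 0 0 0; 0.046 -0.0462 -0.0022 0.15 0 0 0; 0.046 -0.0462 -0.0022 0.165 0 0 0; 0.046 -0.0462 -0.0022 0.173 0 0 0; 0.046 -0.0462 -0.0022 0.173 0 0 0'; python3 jog.py '0.03 0 0 0 0 0 0; 0.02 0 0 0 0 0 0; 0.02 0 0 0 0 0 0; 0.02 0 0 0 0 0 0; 0.02 0 0 0 0 0 0; 0.02 0 0 0 0 0 0'
```

```text
t: 13.38
tool_pos: [0.5355, -0.1111, 0.0868]
orientation: [180.0, 0.0, -180.0]
force: [0.1, 0.7, -0.2]
opening: 0.0461
finger_force: 0.0
t: 14.12
tool_pos: [0.536, -0.1112, 0.0873]
orientation: [180.0, 0.1, -180.0]
force: [0.5, 1.1, 6.2]
opening: 0.0333
finger_force: 29.9
```

```bash
python3 jog.py '0.02 0 0 -0.002 0 0 0; 0.02 0 0 -0.004 0 0 0; 0.02 0 0 -0.004 0 0 0; 0.02 0.006 0 -0.004 0 0 0; 0.02 0.016 0 -0.004 0 0 0; 0.02 0.026 0 -0.004 0 0 0; 0.02 0.036 0 -0.004 0 0 0; 0.02 0.046 0 -0.004 0 0 0; 0.02 0.056 0 -0.004 0 0 0; 0.02 0.066 0 -0.004 0 0 0; 0.02 0.076 0 -0.004 0 0 0; 0.02 0.086 0 -0.004 0 0 0; 0.02 0.096 0 -0.004 0 0 0; 0.02 0.104 0 -0.004 0 0 0; 0.02 0.108 0 -0.004 0 0 0; 0.02 0.108 0 -0.004 0 0 0'
```

```text
t: 16.12
tool_pos: [0.4271, -0.1113, 0.0906]
orientation: [180.0, 0.0, -180.0]
force: [-0.2, -0.4, -2.0]
opening: 0.033
finger_force: 29.9
```

```bash
python3 jog.py '0.02 0 0 -0.02 0 0 0; 0.02 0 0 -0.055 0 0 0; 0.02 0 0 -0.09 0 0 0; 0.02 0 0 -0.115 0 0 0; 0.02 -0.003 0.012 -0.125 0 0 0; 0.02 -0.008 0.04 -0.125 0 0 0; 0.02 -0.014 0.08 -0.125 0 0 0; 0.02 -0.018 0.12 -0.125 0 0 0; 0.02 -0.022 0.16 -0.125 0 0 0; 0.02 -0.026 0.2 -0.125 0 0 0; 0.02 -0.029 0.24 -0.125 0 0 0; 0.02 -0.031 0.27 -0.125 0 0 0; 0.02 -0.032 0.287 -0.125 0 0 0; 0.02 -0.032 0.291 -0.125 0 0 0; 0.02 -0.032 0.291 -0.125 0 0 0; 0.02 -0.032 0.291 -0.11 0 0 0; 0.02 -0.032 0.291 -0.085 0 0 0; 0.02 -0.032 0.291 -0.065 0 0 0; 0.02 -0.032 0.291 -0.055 0 0 0; 0.02 -0.032 0.291 -0.055 0 0 0'; python3 look.py w6; python3 -c "
from h import *
snap('scene','scene6.png');a=cv2.imread('pics/w6.png');b=cv2.imread('pics/scene6.png')[190:310,150:310]
cv2.imwrite('pics/v6.png',np.vstack([cv2.resize(a,(480,300)),cv2.resize(b,(400,300)).copy() if 0 else cv2.copyMakeBorder(cv2.resize(b,(400,300)),0,0,0,80,0)]))"
```

```text
t: 18.62
tool_pos: [0.4587, 0.1789, 0.1447]
orientation: [-180.0, -0.1, 180.0]
force: [-0.1, 0.6, -1.5]
opening: 0.0334
finger_force: 29.9
```

View pics/v6.png

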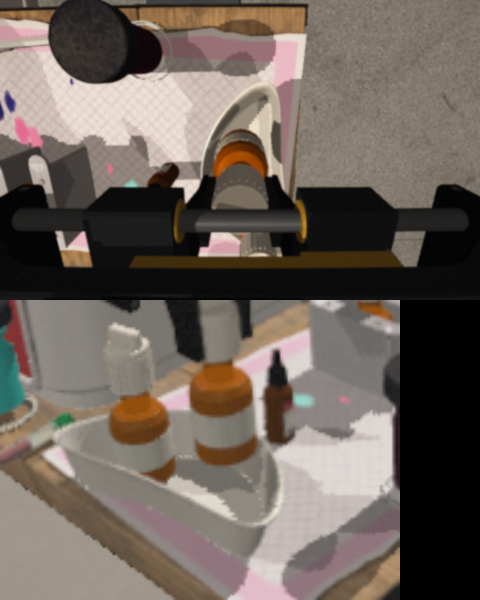

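The second reject hangs between the walls in the near half, with the first standing behind it (lower view, (140,440)). Its clearance to the measured rim is about 7 mm, so lower it.

```bash
python3 jog.py '0.02 0 0 0.02 0 0 0; 0.02 0 0 0.038 0 0 0; 0.02 0 0 0.048 0 0 0; 0.02 0 0 0.051 0 0 0; 0.02 0 0 0.052 0 0 0; 0.02 0 0 0.053 0 0 0; 0.02 0 0 0.0535 0 0 0; 0.02 0 0 0.054 0 0 0; 0.02 0 0 0.0545 0 0 0'; python3 jog.py '0.02 0 0 0.0003 0 0 0; 0.02 0 0 0.0003 0 0 0'
```

```text
t: 19.85
tool_pos: [0.4594, 0.1798, 0.0914]
orientation: [180.0, 0.0, -180.0]
force: [-0.4, -0.6, 2.3]
opening: 0.0333
finger_force: 29.9
t: 20.1
tool_pos: [0.4596, 0.1799, 0.0914]
orientation: [180.0, 0.1, -180.0]
force: [-1.5, -0.1, 4.3]
opening: 0.0333
finger_force: 29.9
```

Contact. Release and rise well clear, then a final check.

```bash
python3 jog.py '0.036 0 0 -0.0003 0 0 0; 0.042 0 0 -0.0003 0 0 0; 0.05 0 0 -0.0003 0 0 0; 0.056 0 0 -0.0003 0 0 0; 0.056 0 0 -0.015 0 0 0; 0.056 0 0 -0.05 0 0 0; 0.056 0 0 -0.09 0 0 0; 0.056 0 0 -0.13 0 0 0; 0.056 0 0 -0.17 0 0 0; 0.056 0 0 -0.2 0 0 0; 0.056 0 0 -0.2 0 0 0; 0.056 0 0 -0.2 0 0 0'; python3 -c "
from h import *
snap('scene','s7.png');snap('side','d7.png');a=cv2.imread('pics/s7.png')[130:310,150:450];b=cv2.imread('pics/d7.png')[120:300,200:430]
cv2.imwrite('pics/v7.png',np.vstack([cv2.resize(a,(500,300)),cv2.copyMakeBorder(cv2.resize(b,(383,300)),0,0,0,117,0)]))"
```

```text
t: 21.6
tool_pos: [0.4589, 0.1795, 0.2906]
orientation: [180.0, -0.0, 180.0]
force: [-0.7, 0.9, -1.0]
opening: 0.0559
finger_force: 0.0
```

View pics/v7.png

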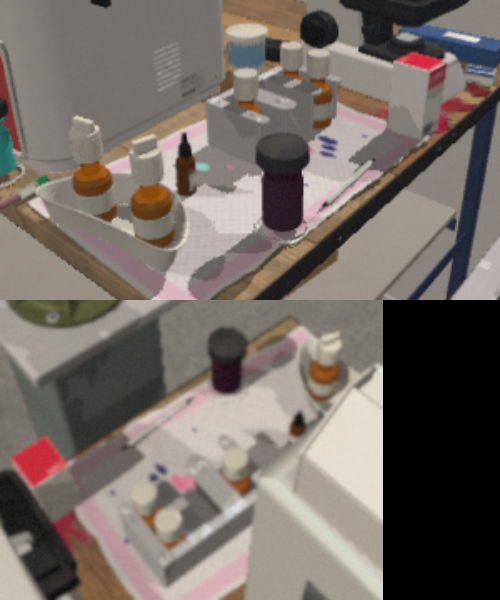

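Both rejects stand upright in the dish ((93,170) and (151,190)). The three sound bottles are still in the rack, and the jar, dropper bottle and carton are in place.

```bash
python3 -c "
from plant import arm, camrig, workorder, status
print(workorder.close_job())"
```

```text
the job is handed in; nothing more can be done
None
```

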